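Set the price on the vegetable stall's sign

ROBOT

A 6-joint arm with a two-finger parallel gripper is mounted at the origin on the work surface. World frame = base frame: x ahead of the robot, y to its left, z up, the work surface at z = 0. Lengths are in m, angles in degrees, forces in N, time in s.
With the tool pointing down it reaches from about 0.35 to 0.875 m from the base axis. Payload 4.2 kg.
Tool frame: the origin (TCP) lies on the front face of the gripper's body, between the roots of the fingers; the fingertips stand finger_overhang ahead of it and the grasp point (between the pads) lies 51 mm ahead of it (finger_overhang is the distance from the TCP to the fingertips, in m); z points along the fingers, y is the line along which they close (so a half turn about z gives the same grasp; the last joint's range is limited). The gripper opens to 87 mm and grips with 3 to 60 N. Pads are 19 mm wide; open, the fingers measure 117 mm over their backs; the gripper's body (75 mm by 190 mm) begins 51 mm behind the grasp point.
Start: joints at [14.817, 22.042, 0.453, 0, -68.411, -14.817], TCP at [0.625, 0, 0.292] pointing down, gripper open.
Joint ranges: [-179.83, 179.83], [-69.29, 118.12], [-61.27, 80.66], [-181.25, 117.63], [-171.15, -9.14], [-177.46, 177.46]. Speed limits (degrees/s): [159.86, 159.86, 180, 180, 180, 180].

INTERFACE

Orientations are given as a 3x3 rotation matrix whose columns are the frame's x, y, z axes.
In Python, from station import sense, capture, camera_model, finish_job, finger_overhang gives the robot as it stands. The module is installed in compiled form; this text tells all that it offers.
- The arm moves only by the tool jog_arm, never from a script. Its argument "rows" is a list that holds one entry, the list of rows, each a list of 4 numbers: the shift along the tool's x, y, z in m, then the turn about the tool's z in rad. A call has 1 to 20 rows; each row shifts and turns the commanded pose from where the row before left it, along the tool's axes as they then stand; what a row does not reach is not made up. A row lasts 1/8 s, in which the tool goes at most 62.5 mm and 10.7 degrees, less where a joint would pass 70% of its speed; a pose out of reach is approached as far as the arm can. A call is refused whole if a number of a shift passes 0.0625 or a number of a turn 0.188, either way. A call with a gripper value outside its range is refused whole. "claw" is the opening, from 0 (shut) to 1 (fully open), set as the call begins (left out, the last holds). The fingers move at their own pace and stop on an object; the grip force is fixed at half the most. Time passes only in rows, so rows that do not move let the fingers close. It gives the time, the measured TCP pose, the force, the opening and the grip force at its end, in the units of the state.
- sense(): the state, without advancing time (a new reading comes with each control period).
- capture(name): name is "scene" or "side" or "wrist"; returns the picture (420x560x3 uint8, red, green, blue); there is no depth.
- camera_model(name): a dict with "fovy" (degrees; the focal length in pixels is half the picture's height over the tangent of half this angle, whatever the lens; pixels are square), "cx", "cy" (the principal point, pixels), "eye" and "rotation" of the camera in the world. Camera axes: x right, y down, z forward; pixel columns grow to the right and rows downward; lengths in m; the calibration is good to about 2 mm. A picture is of the moment at which its call begins: read the wrist's pose just before it. camera_model takes no time and is no camera call; for the wrist camera it gives the pose at the moment of the call.
- finish_job(): hands the job in; it is judged then, once.
The state is a dict: "time_s": time; "joints": joint angles; "joint_velocities": joint speeds; "effort": joint torques, N m; "tcp_pos": TCP position; "ee_rot": TCP orientation; "wrist_force": force on the tool from outside, world axes, zero at the start; "moment": the same for the moment, N m; "gripper_width": opening from 0.0 (shut) to 1.0 (fully open); "gripper_force": force on a finger pad.
Only numpy, scipy, OpenCV 4.12 (cv2) and the standard library are available. Lean on these libraries where they do the work, as an engineer would, in place of code of your own. Each camera call takes 0.05 s, during which the arm holds its last target. There are 200 camera calls.

TASK

The greens now sell for 38: with a fingertip, flick the edges of the price sign's two number wheels round, click by click, until the yellow frame shows 38 to the customers. Use a light touch: do not pinch or force the wheels, and do not pick up, tip or shove the sign. Leave the bottle, the mug and the squash where they stand.

Things in the scene. Friction and masses are not known exactly. Their poses are not given: they have to be found in the camera images.
- sign: The price sign, loose on the table, about 2 kg: centre of the underside of its steel base plate, 120 (x) x 240 (y) x 9 mm. x points to the customers (the number side), y to the seller's left, z up. On the base a green panel, 200 mm wide, 22 mm thick, leans back (towards -x) by 0.30 rad, its top edge 105 mm above the table. The sign does not slide under a sideways push below about 8 N.
- tens_hub (a point): Centre of the tens wheel, at mid thickness of its rim. The two cream wheels turn side by side on the panel's front, tens at -y, units at +y, hubs 124 mm apart, axles square to the leaning panel; their upper third stands free above it. Disc 96 mm across, 8 mm thick; ten lugs 36 degrees apart round the edge, each 5 mm wide, 8 mm thick, standing 10 mm out to 58 mm from the hub.
- units_hub (a point): Centre of the units wheel, at mid thickness of its rim; same make and size. Each wheel turns either way without end, in ten spring clicks a turn. 3 to 4 N sideways on a lug starts a click; past half a click (18 degrees) the wheel springs on by itself to the next rest. Numerals 17 mm high stand on the front, 37 mm from the hub; the 0 is white on a red field, the others black.
- tens_top (a point): The highest point of the tens wheel at rest: at every rest one lug points straight up along the lean of the panel, and this is its tip (58 mm from the hub, mid thickness of the rim). The point is fixed to the sign and does not turn with the wheel.
- units_top (a point): The same for the units wheel.
- tens_frame (a point): Middle of the tens half of the yellow reading frame, which is fixed to the sign in front of the inner edges of the wheels: the number of the tens wheel that stands here is the one shown. It lies 37 mm from the tens hub towards the units wheel.
- units_frame (a point): Middle of the units half of the yellow frame, 37 mm from the units hub towards the tens wheel.
- tens_number_3 (a point): Centre of the numeral 3 on the tens wheel; it turns with the wheel. The 3 is shown when this point coincides with tens_frame.
- units_number_8 (a point): Centre of the numeral 8 on the units wheel; it turns with the wheel. The 8 is shown when this point coincides with units_frame.
- tens_wheel (a joint): Angle of the tens wheel in rad, 0.6283 per click: the number shown is (angle / 0.6283, rounded) modulo 10. It grows when the top of the wheel moves towards the sign's -y, and then the numbers count up; the other way they count down.
- units_wheel (a joint): Angle of the units wheel in rad, same meaning and same direction.
- bottle_mid (a point): Bystander: water bottle, 64 mm across, 200 mm tall, pale blue with a blue cap; point half-way up on its axis.
- mug_mid (a point): Bystander: pink plastic mug, 80 mm across, 90 mm tall; point half-way up on its axis.
- squash_mid (a point): Bystander: round dark green squash with pale stripes, 110 mm across, 84 mm tall with its stalk; point on its axis 35 mm above the table.

How it is judged:
By the outcome, as a careful person would: the job done as asked, in the order asked, and still so for the second after the job is handed in, with the robot touching nothing.
It also fails if it takes over 51 s, if anything falls off the work surface, if the arm or the gripper's body presses on something with over 40 N, if the wrist force passes 120 N, or if a joint passes its speed limit or range.

## Working session

There is one attempt and no reset: what is moved stays moved. The work goes in short steps, Python scripts to look and compute and a tool call to move; the robot and the scene stay as the last step left them, time stands still between calls to the robot, and variables do not carry over. Pictures are saved under pics/ and viewed, at most 10 in all, crops included, and the job is handed in when it is done.

Besides the shell and the picture viewer there is one more tool, called after ">>>" as name([rows], argument=value, ...), one row to a line, values as JSON. jog_arm: Moves the arm, as the interface text tells. Its arguments: {"type":"object","properties":{"rows":{"type":"array"},"claw":{"type":"number"}},"required":["rows"]}

```bash
mkdir -p pics; python3 - <<'E'
from station import *
import cv2,numpy as np
s=sense();print(s['time_s'],s['tcp_pos'],s['ee_rot'],finger_overhang,s['gripper_width'])
for n in("scene","side","wrist"):
    m=camera_model(n);print(n,m)
    cv2.imwrite(f"pics/{n}0.png",capture(n)[:,:,::-1])
a=[cv2.imread(f"pics/{n}0.png") for n in("scene","side")]
E
```

```text
0.0 [6.24534530e-01 8.50157083e-06 2.91136185e-01] [[-2.15156509e-04 -9.99997472e-01 -2.23833278e-03]
 [-9.99999972e-01  2.15383679e-04 -1.01249820e-04]
 [ 1.01731665e-04  2.23831093e-03 -9.99997490e-01]] 0.0697 1.0004768842606906
scene {'fovy': 46.161070126677686, 'cx': 282.82424320089814, 'cy': 203.7830831587705, 'eye': array([ 1.50678387, -0.13296802,  0.9196144 ]), 'rotation': array([[ 0.20848402,  0.65214466, -0.72886333],
       [ 0.97801805, -0.14197633,  0.15272003],
       [-0.00388579, -0.74468118, -0.66740905]])}
side {'fovy': 43.45755531382488, 'cx': 279.3840428906966, 'cy': 220.04132919630032, 'eye': array([ 0.27193358, -0.78985119,  1.00588619]), 'rotation': array([[ 0.91034793, -0.29477073,  0.29047697],
       [-0.4138142 , -0.63998367,  0.64744013],
       [-0.00494588, -0.70959927, -0.70458812]])}
wrist {'fovy': 59.648307195388526, 'cx': 285.42676219026237, 'cy': 206.43671782709475, 'eye': array([ 0.62482547, -0.07184161,  0.38301149]), 'rotation': array([[-9.99999969e-01,  1.80284945e-04,  1.71637834e-04],
       [ 2.18372906e-04,  9.66341338e-01,  2.57263233e-01],
       [-1.19480046e-04,  2.57263262e-01, -9.66341347e-01]])}
```

View pics/scene0.png

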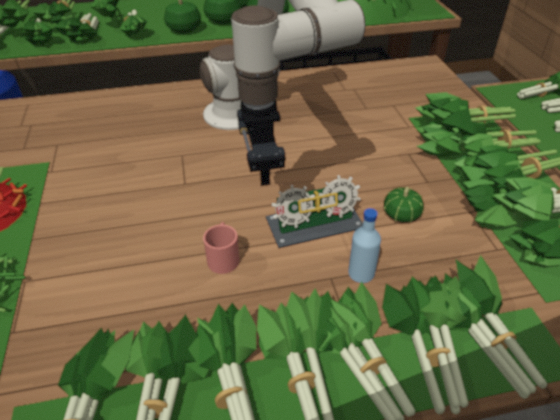

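View pics/side0.png

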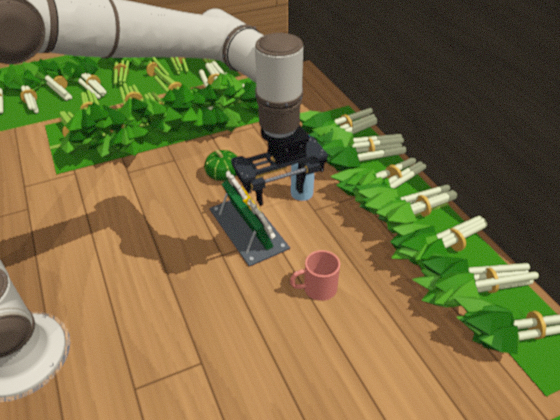

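View pics/wrist0.png

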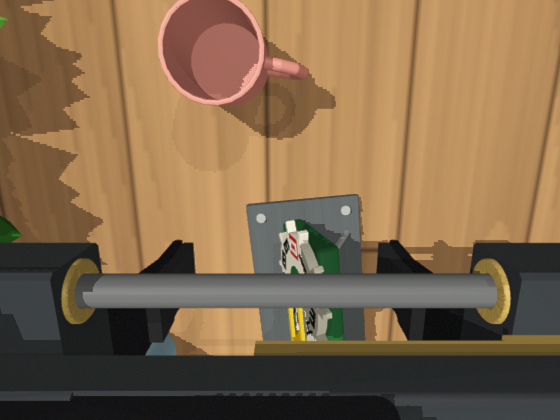

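The scene shows the sign at about (318,210), with the mug at (221,250), the bottle at (365,250) and the squash at (403,204). I'll enlarge the sign to read the wheels and pick points.

```bash
python3 - <<'E'
import cv2,numpy as np
a=cv2.imread("pics/scene0.png")[165:250,260:370]
b=cv2.imread("pics/side0.png")[160:270,200:300]
cv2.imwrite("pics/c1.png",cv2.resize(a,None,fx=7,fy=7,interpolation=cv2.INTER_CUBIC))
cv2.imwrite("pics/c2.png",cv2.resize(b,None,fx=5,fy=5,interpolation=cv2.INTER_CUBIC))
E
```

```text
(no output)
```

View pics/c1.png

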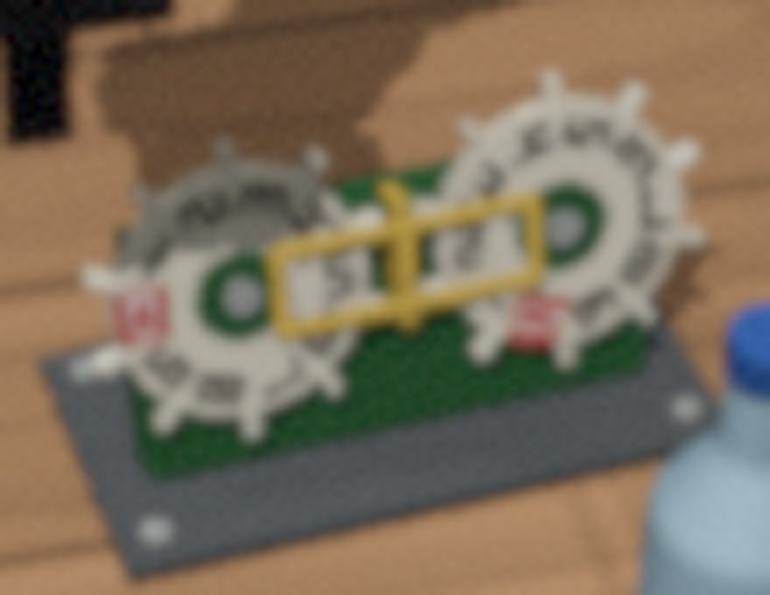

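View pics/c2.png

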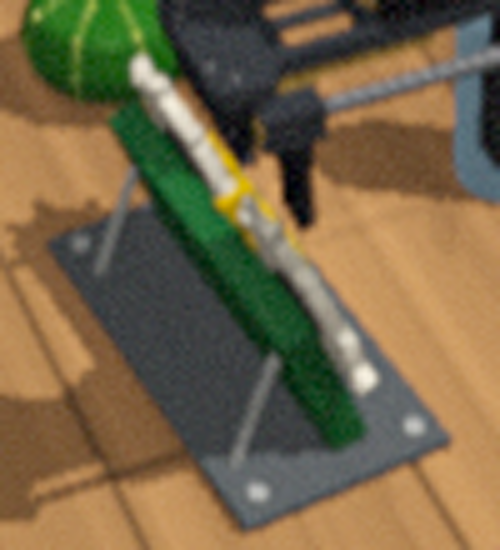

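The sign now shows 52: the tens 0 is opposite the frame (5), and the units 0 is two steps past it (2). Both wheels have to count down, so their tops move towards +y: tens 2 clicks, units 4. Next I'll fit the sign's pose.

```bash
cat > fit.py <<'E'
import numpy as np
from scipy.optimize import least_squares
from station import camera_model
C={n:camera_model(n) for n in("scene","side")}
def proj(n,P):
    m=C[n];q=m['rotation'].T@(P-m['eye']);f=210/np.tan(np.radians(m['fovy'])/2)
    return np.array([m['cx']+f*q[0]/q[2],m['cy']+f*q[1]/q[2]])
up=np.array([-np.sin(.3),0,np.cos(.3)]);nn=np.array([np.cos(.3),0,np.sin(.3)])
def pts(p):
    x,y,t,hx,hz=p
    R=np.array([[np.cos(t),-np.sin(t),0],[np.sin(t),np.cos(t),0],[0,0,1]]);o=np.array([x,y,0])
    L={}
    for k,s in(("t",-1),("u",1)):
        h=np.array([hx,s*.062,hz]);L[k+"hub"]=h+nn*.004;L[k+"top"]=h+up*.058
        # lugs at +-36 deg and outer
        for j in(-1,1): L[f"{k}lug{j}"]=h+.058*(up*np.cos(.6283)+j*np.sin(.6283)*np.array([0,1,0]))
    for a in(-1,1):
        for b in(-1,1): L[f"c{a}{b}"]=np.array([a*.06,b*.12,.009])
    return {k:o+R@v for k,v in L.items()}
sc=lambda u,v:(260+u/7,165+v/7)
sd=lambda u,v:(200+u/5,160+v/5)
obs=[("scene","thub",sc(242,295)),("scene","uhub",sc(568,225)),("scene","ttop",sc(223,145)),("scene","utop",sc(553,75)),
("scene","tlug1",sc(320,155)),("scene","ulug-1",sc(465,125)),("scene","ulug1",sc(637,88)),
("scene","c-1-1",sc(45,358)),("scene","c1-1",sc(133,568)),
("side","c-11",sd(50,240)),("side","c-1-1",sd(245,520)),("side","c1-1",sd(447,437)),("side","utop",sd(142,65))]
def r(p):
    P=pts(p);return np.concatenate([proj(n,P[k])-np.array(px) for n,k,px in obs])
s=least_squares(r,[.65,0,0.05,0,.09],loss="soft_l1")
if __name__=="__main__":
    print(s.x)
    for o,e in zip(obs,r(s.x).reshape(-1,2)):print(o[:2],e.round(1))
    P=pts(s.x)
    for k in("ttop","utop","thub","uhub"):print(k,P[k].round(4))
E
python3 fit.py
```

```text
[0.59840183 0.14455926 0.09420693 0.00811686 0.08586113]
('scene', 'thub') [ 0.1 -0. ]
('scene', 'uhub') [-0.7  0.1]
('scene', 'ttop') [ 0.4 -0.3]
('scene', 'utop') [-0.1  0.1]
('scene', 'tlug1') [-0.1 -0.3]
('scene', 'ulug-1') [ 0.1 -0.4]
('scene', 'ulug1') [ 0.5 -0.2]
('scene', 'c-1-1') [-1.  -0.3]
('scene', 'c1-1') [-0.5  0.8]
('side', 'c-11') [-1.7 -2. ]
('side', 'c-1-1') [-0.6 -0.6]
('side', 'c1-1') [ 0.6 -1.9]
('side', 'utop') [2.4 1.8]
ttop [0.5953 0.082  0.1413]
utop [0.5836 0.2054 0.1413]
thub [0.6161 0.084  0.087 ]
uhub [0.6045 0.2074 0.087 ]
```

>>> jog_arm([
  [[-0.022,0.009,0,0],[-0.022,0.009,0,0],[-0.022,0.0085,0,0],[0,0,0.023,-0.047],[0,0,0.023,-0.047],[0,0,0,0],[0,0,0,0],[0,0,0,0]],
], claw=0)

```text
time_s: 1.15
tcp_pos: [0.599, 0.0661, 0.2474]
ee_rot: [[0.093, -0.996, 0.002], [-0.996, -0.093, 0.001], [-0.0, -0.002, -1.0]]
wrist_force: [0.7, 0.5, -0.0]
gripper_width: 0.175
gripper_force: 0.0
```

```bash
python3 - <<'E'
from station import *
import cv2,numpy as np
from fit import *
s=sense();print(s['time_s'],s['tcp_pos'],s['ee_rot'].round(3),s['gripper_width'],s['wrist_force'])
a=capture("scene");b=capture("side")
P=pts(__import__('fit').s.x)
# mark tops and expected fingertip
tip=s['tcp_pos']+s['ee_rot'][:,2]*finger_overhang
R=s['ee_rot']
ims=[]
for n,im,(u,v) in(("scene",a,(255,140)),("side",b,(190,140))):
    im=im[:,:,::-1].copy();k=5
    c=cv2.resize(im[v:v+110,u:u+75 if n=="side" else u+85],None,fx=k,fy=k,interpolation=cv2.INTER_CUBIC)
    for Q,col in[(P['ttop'],(0,0,255)),(P['utop'],(0,0,255))]+[(tip+R@np.array([i*.0095,j*.015,0]),(255,0,255)) for i in(-1,1) for j in(-1,1)]:
        q=(proj(n,Q)-[u,v]+.5)*k;cv2.circle(c,tuple(int(t) for t in q),3,col,-1)
    ims.append(c)
cv2.imwrite("pics/d1.png",np.hstack(ims))
def ray(n,px,z):
    m=C[n];f=210/np.tan(np.radians(m['fovy'])/2);d=m['rotation']@np.array([(px[0]-m['cx'])/f,(px[1]-m['cy'])/f,1]);return m['eye']+d*(z-m['eye'][2])/d[2]
print("bottle cap",ray("scene",(370,214),.2),"base",ray("scene",(363,272),0))
E
```

```text
1.15 [0.59902761 0.06607171 0.2474333 ] [[ 0.093 -0.996  0.002]
 [-0.996 -0.093  0.001]
 [-0.    -0.002 -1.   ]] 0.17488089356372394 [ 0.70801     0.50884787 -0.01021026]
bottle cap [0.79251019 0.20685571 0.2       ] base [ 7.85677209e-01  2.15479631e-01 -1.11022302e-16]
```

View pics/d1.png

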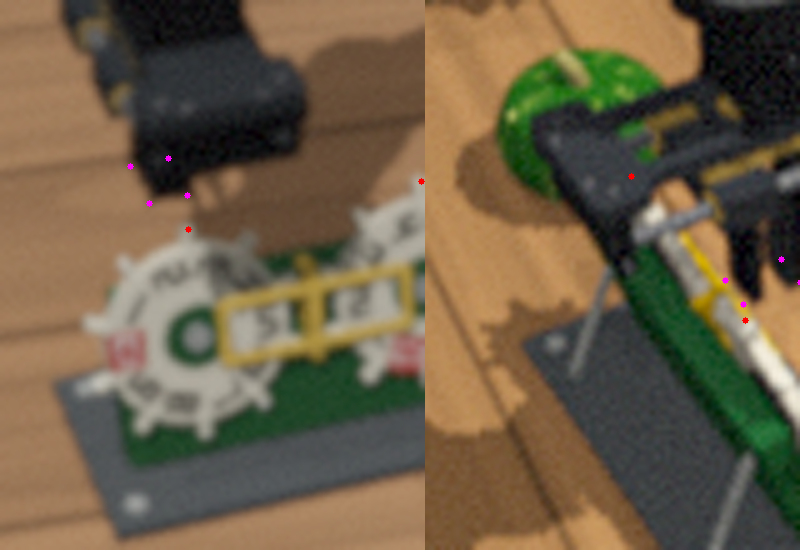

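The fingertip hangs just on the -y side of the tens top lug, which is at pixel (188,230) in the left crop, and the bottle is well clear. I'll lower it and make the first flick.

>>> jog_arm([
  [[0,0,0.015,0],[0,0,0.015,0],[0,0,0.013,0],[0,0,0,0],[-0.008,0,0,0]],
])

```text
time_s: 1.88
tcp_pos: [0.5975, 0.0733, 0.2025]
ee_rot: [[0.093, -0.996, -0.002], [-0.996, -0.093, -0.001], [0.001, 0.002, -1.0]]
wrist_force: [0.6, -3.6, -1.0]
gripper_width: 0.008
gripper_force: 1.5
```

>>> jog_arm([
  [[-0.007,0,0,0],[-0.007,0,0,0]],
])

```text
time_s: 2.12
tcp_pos: [0.5963, 0.0887, 0.2032]
ee_rot: [[0.094, -0.996, 0.0], [-0.996, -0.094, 0.0], [-0.0, -0.0, -1.0]]
wrist_force: [1.2, 0.0, -0.5]
gripper_width: -0.001
gripper_force: 0.0
```

>>> jog_arm([
  [[-0.006,0,0,0],[-0.004,0,0,0],[0,0,0,0],[0,0,-0.015,0],[0,0,-0.01,0],[0.032,0,0,0],[0,0,0,0]],
])

```text
time_s: 3.0
tcp_pos: [0.5987, 0.0646, 0.2294]
ee_rot: [[0.091, -0.996, 0.001], [-0.996, -0.091, 0.0], [-0.0, -0.001, -1.0]]
wrist_force: [0.0, -0.2, -0.5]
gripper_width: 0.012
gripper_force: 0.0
```

```bash
cat > look.py <<'E'
from station import *
import cv2,sys
a=capture("scene")[:,:,::-1][155:240,260:370]
cv2.imwrite(f"pics/{sys.argv[1]}.png",cv2.resize(a,None,fx=7,fy=7,interpolation=cv2.INTER_CUBIC))
s=sense();print(s['time_s'],s['tcp_pos'])
E
python3 look.py e1
```

```text
3.05 [0.59869895 0.06530501 0.22915717]
```

View pics/e1.png

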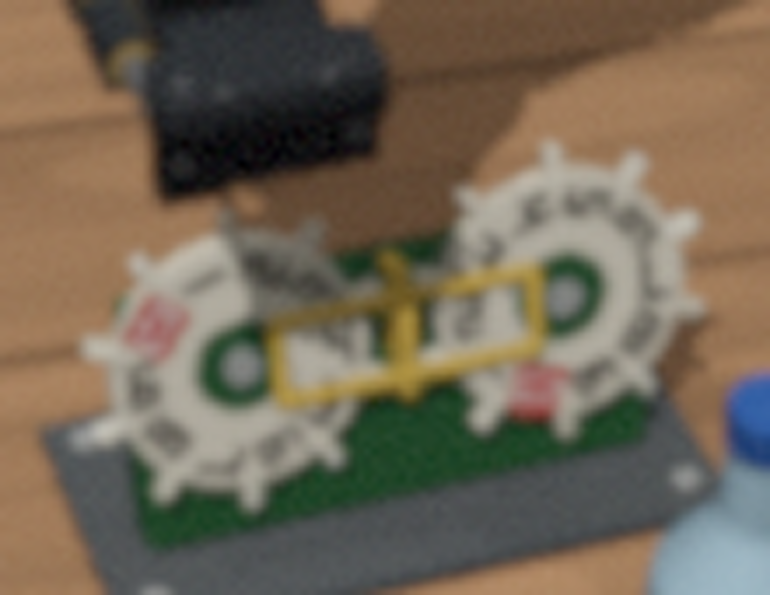

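One click done: the tens 0 moved from (143,388) to (157,328), so it now shows 4, and the sign hasn't moved. Same again, then across to the units wheel.

>>> jog_arm([
  [[0,0,0.013,0],[0,0,0.012,0],[0,0,0,0],[-0.008,0,0,0],[-0.007,0,0,0],[-0.007,0,0,0],[-0.006,0,0,0],[-0.004,0,0,0],[0,0,0,0],[0,0,-0.015,0],[0,0,-0.01,0],[-0.046,0,0,0],[-0.046,0,0,0],[0,0,0,0],[0,0,0,0]],
])

```text
time_s: 4.92
tcp_pos: [0.5869, 0.1893, 0.2288]
ee_rot: [[0.094, -0.996, 0.001], [-0.996, -0.094, 0.0], [-0.0, -0.001, -1.0]]
wrist_force: [0.2, 0.0, 0.0]
gripper_width: 0.003
gripper_force: 0.0
```

```bash
python3 - <<'E'
from fit import *
from station import sense
q=sense();P=pts(s.x)['utop'];d=np.append((q['tcp_pos']-P)[:2],0)
print("tip in tool axes rel. to units top",(q['ee_rot'].T@d).round(4),q['tcp_pos'][2]-.0697-P[2],q['ee_rot'][:,1])
E
python3 look.py e2
```

```text
tip in tool axes rel. to units top [ 0.0163 -0.0018 -0.    ] 0.017877055276636356 [-9.95566637e-01 -9.40574280e-02 -5.21424662e-04]
4.975 [0.58691176 0.18883585 0.22869465]
```

>>> jog_arm([
  [[0,0,0.013,0],[0,0,0.012,0],[0,0,0,0],[-0.008,0,0,0],[-0.007,0,0,0],[-0.007,0,0,0],[-0.006,0,0,0],[-0.004,0,0,0],[0,0,0,0],[0,0,-0.015,0],[0,0,-0.01,0],[0.032,0,0,0],[0,0,0,0]],
])

```text
time_s: 6.6
tcp_pos: [0.5871, 0.188, 0.2295]
ee_rot: [[0.092, -0.996, 0.001], [-0.996, -0.092, 0.001], [-0.001, -0.001, -1.0]]
wrist_force: [-0.6, 0.7, 0.1]
gripper_width: 0.008
gripper_force: 0.0
```

>>> jog_arm([
  [[0,0,0.013,0],[0,0,0.012,0],[0,0,0,0],[-0.008,0,0,0],[-0.007,0,0,0],[-0.007,0,0,0],[-0.006,0,0,0],[-0.004,0,0,0],[0,0,0,0],[0,0,-0.015,0],[0,0,-0.01,0],[0.032,0,0,0],[0,0,0,0]],
])

```text
time_s: 8.22
tcp_pos: [0.5871, 0.188, 0.2295]
ee_rot: [[0.092, -0.996, 0.001], [-0.996, -0.092, 0.001], [-0.001, -0.001, -1.0]]
wrist_force: [-0.7, 0.3, 0.7]
gripper_width: 0.005
gripper_force: 0.0
```

>>> jog_arm([
  [[0,0,0.013,0],[0,0,0.012,0],[0,0,0,0],[-0.008,0,0,0],[-0.007,0,0,0],[-0.007,0,0,0],[-0.006,0,0,0],[-0.004,0,0,0],[0,0,0,0],[0,0,-0.015,0],[0,0,-0.01,0],[0.032,0,0,0],[0,0,0,0]],
])

```text
time_s: 9.85
tcp_pos: [0.5871, 0.188, 0.2295]
ee_rot: [[0.092, -0.996, 0.001], [-0.996, -0.092, 0.001], [-0.001, -0.001, -1.0]]
wrist_force: [-0.4, -0.0, 0.4]
gripper_width: 0.005
gripper_force: 0.0
```

```bash
python3 look.py e3
```

```text
9.9 [0.58713785 0.1887781  0.22931636]
```

View pics/e3.png

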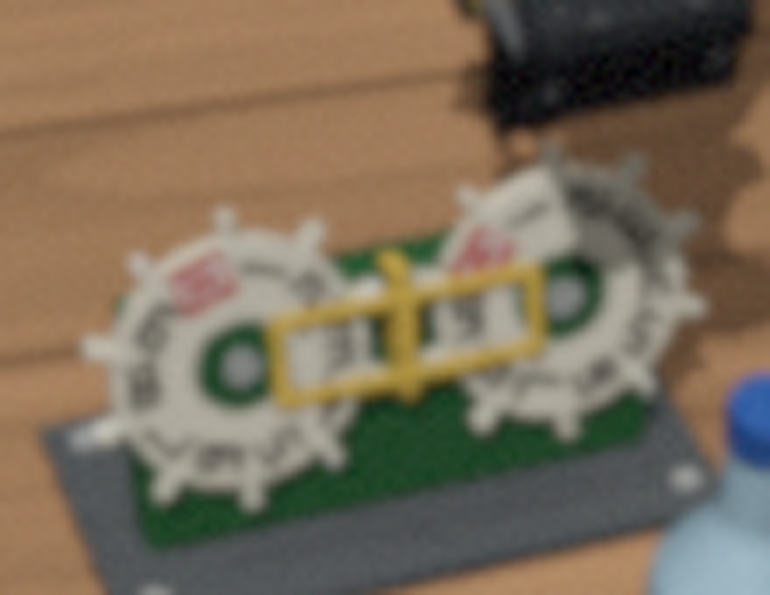

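The tens shows 3. The units 0 is one step above the frame at (483,250), so it shows 9 and needs one more click. Then I'll lift clear.

>>> jog_arm([
  [[0,0,0.013,0],[0,0,0.012,0],[0,0,0,0],[-0.008,0,0,0],[-0.007,0,0,0],[-0.007,0,0,0],[-0.006,0,0,0],[-0.004,0,0,0],[0,0,0,0],[0,0,-0.015,0],[0,0,-0.02,0],[0,0,-0.03,0],[0,0,-0.03,0],[0,0,0,0],[0,0,0,0]],
])

```text
time_s: 11.78
tcp_pos: [0.5835, 0.2211, 0.2983]
ee_rot: [[0.093, -0.996, -0.0], [-0.996, -0.093, 0.0], [-0.0, 0.0, -1.0]]
wrist_force: [-0.6, 0.1, -0.8]
gripper_width: 0.009
gripper_force: 0.0
```

```bash
python3 look.py e4
```

```text
11.825 [0.58342968 0.22098978 0.29762092]
```

View pics/e4.png

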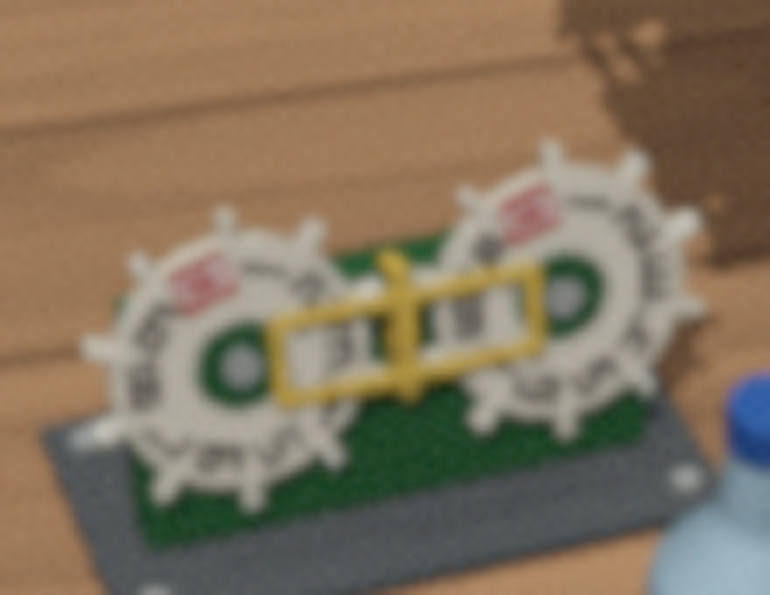

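The frame shows 38: the units 0 is now two steps above the frame at (530,213), the wheels are at rest, the sign hasn't moved and the arm is clear.

```bash
python3 -c "
from station import *
print(finish_job())"
```

```text
the job is handed in; nothing more can be done
None
```

The sign now shows 38 and the job is handed in at about 12 s: two tens clicks and four units clicks with a light fingertip, with no sign of movement in the sign and nothing else touched.

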